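Clip the laser key's snap hook onto the table staple

ROBOT

A 6-joint arm with a two-finger parallel gripper is mounted at the origin on a cart in front of the work surface, level with it; the furniture and walls round the work are solid. World frame = base frame: x ahead of the robot, y to its left, z up, the work surface at z = 0. Lengths are in m, angles in rad, forces in N, time in s.
With the tool pointing down it reaches from about 0.3 to 0.875 m from the base axis. Payload 6.4 kg.
Tool frame: the origin (TCP) lies midway between the tips of the shut fingers; the grasp point (between the pads) lies 19 mm behind it; z points along the fingers, y is the line along which they close (so a half turn about z gives the same grasp; the last joint's range is limited). The gripper opens to 85 mm and grips with 20 to 120 N. Pads are 22 mm wide; open, the fingers measure 114 mm over their backs; the gripper's body (76 mm by 85 mm) begins 54 mm behind the grasp point. The pads swing forward as they close: fully open they stand 13 mm farther back than shut.
Start: joints at [-1.517, 0.181, 1.607, -0, 1.354, -0.206], TCP at [0.148, -0.556, 0.231] pointing down, gripper open.
Joint ranges: [-2.99, 2.99], [-0.89, 2.07], [0.3, 2.58], [-1.14, 4.28], [0, 2.63], [-3.12, 3.12]. Speed limits (rad/s): [2.57, 2.57, 3.01, 3.14, 3.14, 3.14].

INTERFACE

Orientations are given as [roll, pitch, yaw] about the fixed x, y, z axes, in that order (R = Rz(yaw) Ry(pitch) Rx(roll)).
In Python, from bench import arm, optics gives the robot as it stands.
- The arm moves only by the shell command python3 -m handwheel 'ROWS' [FORCE]. ROWS is text: rows parted by semicolons, each of 7 numbers parted by spaces: the turn, a rotation vector about the tool's x, y, z in rad, then the shift along the tool's x, y, z in cm, then the opening, from -1 (shut) to 1 (fully open). In form: ax ay az dx dy dz jaw; .... A call has 1 to 8 rows; each row shifts and turns the commanded pose from where the row before left it, along the tool's axes as they then stand; what a row does not reach is not made up. A row lasts 1/8 s, in which the tool goes at most 62.5 mm and 10.7 degrees, less where a joint would pass 70% of its speed; a pose out of reach is approached as far as the arm can. A call with a gripper value outside its range is refused whole. The fingers move at their own pace and stop on an object; FORCE is the grip in N (left out, the last holds). Time passes only in rows, so rows that do not move let the fingers close. It gives the time, the measured TCP pose, the force, the opening and the grip force at its end, in the units of the state.
- arm.observe(): the state, without advancing time (a new reading comes with each control period).
- optics.read_camera(name): name is "scene" or "top"; returns a dict with "color" (400x640x3 uint8, red, green, blue), "mtx" (3x3 intrinsics, pixels), "rvec" (rotation vector, rad) and "tvec" (3), from world to camera coordinates, as OpenCV has them. Camera axes: x right, y down, z forward; pixel columns grow to the right and rows downward; lengths in m; the calibration is good to about 2 mm. A picture is of the moment at which its call begins. There is no depth.
- arm.finish_job(): hands the job in; it is judged then, once.
Trained networks look in a picture, given as the dict that the camera call returned (one of the last four; its "shot" number tells which), for a name from the list of things; names that differ only in an ending like _2 or _b are one class to them, and where a whole thing is asked for, a point or a joint stands for the part that bears it (a point fixed in the world has none). Each returns a list of dicts, best first, with "confidence" (0 to 1); they miss things now and then, are a little off and sometimes report something else, mostly with a low value. They report only what shows in the picture. A call takes as long as a camera call.
- optics.regions_of(picture, label): "mask" (400x640 bool, what is visible of it) and "at" ([row, column] in pixels, amid what is visible of it).
The state is a dict: "clock": time; "joint_positions": joint angles; "qd": joint speeds; "joint_torque": joint torques, N m; "ee_pos": TCP position; "eef_rot": TCP orientation; "force": force on the tool from outside, world axes, zero at the start; "ft_torque": the same for the moment, N m; "opening": finger opening in m; "finger_force": force on a finger pad.
Only numpy, scipy, OpenCV 4.12 (cv2) and the standard library are available. Lean on these libraries where they do the work, as an engineer would, in place of code of your own. Each camera call takes 0.05 s, during which the arm holds its last target. There are 200 camera calls.

TASK

Put the laser key away: take it by its red grip and push its snap hook straight onto the leg of the loose steel U-bolt that is nearer the robot, until the gate has opened and snapped shut behind the leg. Then prove that it holds: pull the grip back with about 10 N, so that the leg bears against the inside of the shut gate. Let the key go, still clipped on and lying flat on the table; never press hook and staple together with more than 16 N, and leave the other things alone.

Things in the scene. Friction and masses are not known exactly. Their poses are not given: they have to be found in the camera images.
- key_hook: Laser key with snap hook, 140 g, 160 mm long, lying flat. Origin: centre of the underside of its red grip (70 mm along x, 22 along y, 26 high; grasp it across y). x points from grip to hook, z up. Behind: brass key blade to x = -62. In front: shank and flat steel hook, bars at z = 8 to 18 mm; the hook's pocket runs from its rigid bottom at x = 57 to the mouth at x = 98 mm.
- mouth (a point): Middle of the hook's mouth, at x = 95, y = 0, z = 13 mm of the key. The mouth is 16 mm wide, between two rounded steel ends: at y = -8 the straight nose prong (y = -14 to -8, all along the pocket), at y = +8 the hinge boss, behind which the pocket widens to y = 18. Both end at about x = 98 mm.
- pocket (a point): Where the leg's axis lies when it strikes the rigid bottom of the hook: x = 61, y = 0, z = 13 mm of the key. The gate slips past an 8 mm leg and shuts sooner, when the leg's axis is at about x = 70 (leg at y = -4, along the nose prong), x = 67 (y = 0) or x = 65 (y = +4, near the boss).
- behind_gate (a point): Where the leg's axis lies when it bears on the inside of the shut gate: x = 82.5, y = 0, z = 13 mm of the key. The brass gate itself fills x = 86.5 to 91.5 mm across the mouth.
- gate (a joint): Hinge of the sprung gate (upright axis at x = 89, y = 15 mm of the key), rad: 0 = shut, grows as it swings inward, stop at 1.35; it cannot swing outward. Its spring shuts it with 0.066 Nm at 0 and 0.06 Nm more per rad. Pushing a leg through takes some 3 to 5 N at first, up to 7 to 10 N on the way; just before the snap the force drops.
- staple: Table staple: dark foot plate (4 mm thick, x -15 to +75, y +-16 mm) fixed to the table, with a loose U-bolt of 8 mm steel rod, 60 mm high: two upright legs 60 mm apart along x, joined by a bar on top. Origin: on the table, the nearer leg's place give or take 10 mm; x points to the farther leg. The U-bolt has 10 mm of play along x against 1.5 N of friction; its stops are hidden.
- leg (a point): Axis of the nearer leg, 13 mm above the table (mid height of the hook when the key lies on the table); it moves with the U-bolt, which starts anywhere in its play. The leg is straight from 4 to 46 mm height. The hook is pushed on along the staple's +x and fits between the legs; pushed or pulled, the U-bolt first slides to its stop, which must be felt.
- tape_1: Roll of black tape lying flat, 59 mm across, 19 mm high; a bystander. Origin: underside centre.
- screw_tub: Pale round tub of screws, 60 mm across, 34 mm high; a bystander. Origin: underside centre.
- lens_tube_b: Short black lens tube standing on end, 31 mm across, 18 mm high; a bystander. Origin: underside centre.
- objective_a: Microscope objective with blue ring standing upright, 35 mm across, 58 mm high; a bystander. Origin: underside centre.
- marker: White felt marker with blue cap, 133 mm long, 14 mm thick, lying down; a bystander. Origin: underside centre.
- alu_block: Aluminium block 30x45x30 mm with two holes; a bystander. Origin: underside centre.

How it is judged:
On the way, in this order (a step that is already met when the one before it is completed fails the run):
1. the nearer leg is inside the hook and the gate has snapped shut behind it (x of leg in the frame of key_hook between 0.057 and 0.0835 m and y of leg in the frame of key_hook between -0.009 and 0.018 m and z of leg in the frame of key_hook above -0.025 m and value of joint gate below 0.12 rad), for 0.1 s.
2. pulled back: the leg bears on the inside of the shut gate with at least 6 N (x of leg in the frame of key_hook between 0.0795 and 0.086 m and value of joint gate below 0.12 rad and contact force between key_hook and staple above 6 N), for 0.1 s.
At the end, for the whole second after the job is handed in: The nearer leg of the staple is inside the hook behind the shut gate (gate within 0.12 rad of shut), and the key lies flat on the table (within 6 mm of the surface, tilted under 0.1 rad), at rest (x of leg in the frame of key_hook between 0.057 and 0.086 m and y of leg in the frame of key_hook between -0.009 and 0.018 m and value of joint gate below 0.12 rad and height (world z) of key_hook below 0.006 m and angle between key_hook's own z axis and vertical below 0.1 rad and linear speed of key_hook below 0.02 m/s); the robot touches nothing.
It fails at once if hook and staple pressed together with more than 16 N (contact force between key_hook and staple above 16 N).
It fails at once if a bystander moved by more than 15 mm (distance of any of tape_1, screw_tub, lens_tube_b, objective_a, marker, alu_block from where it was at the start of the episode above 0.015 m).
It also fails if it takes over 70 s, if anything falls off the work surface, if the arm or the gripper's body presses on something with over 40 N, if the wrist force passes 120 N, or if a joint passes its speed limit or range.

## Working session

There is one attempt and no reset: what is moved stays moved. The work goes in short steps, Python scripts to look and compute and a shell command to move; the robot and the scene stay as the last step left them, time stands still between calls to the robot, and variables do not carry over. Pictures are saved under pics/ and viewed, at most 10 in all, crops included, and the job is handed in when it is done.

```bash
mkdir -p pics; cat > h.py <<'E'
import numpy as np, cv2
from bench import arm, optics
def ray(p,uv,z):
    R=cv2.Rodrigues(np.array(p["rvec"],float))[0]; t=np.array(p["tvec"],float).ravel()
    d=R.T@np.linalg.inv(np.array(p["mtx"]))@np.array([uv[0],uv[1],1.]); c=-R.T@t
    return c+d*(z-c[2])/d[2]
def px(p,X): return cv2.projectPoints(np.array([X],float),np.array(p["rvec"],float),np.array(p["tvec"],float),np.array(p["mtx"],float),None)[0].ravel()
def save(p,n,crop=None,s=1):
    im=p["color"][:,:,::-1]
    if crop: a,b,c,d=crop; im=im[a:b,c:d]
    cv2.imwrite("pics/"+n,cv2.resize(im,None,fx=s,fy=s,interpolation=cv2.INTER_CUBIC))
E
cat > a.py <<'E'
from h import *
for n in ("top","scene"):
    p=optics.read_camera(n); save(p,n+"0.png")
    print(n,"cam",ray(p,(320,200),0))
    for l in ["key_hook","staple","tape_1","screw_tub","lens_tube_b","objective_a","marker","alu_block"]:
        for r in optics.regions_of(p,l)[:2]:
            m=r["mask"]; v,u=np.nonzero(m)
            print(l,round(r["confidence"],2),r["at"],m.sum(),(u.min(),u.max(),v.min(),v.max()),ray(p,(u.mean(),v.mean()),0.01).round(3))
s=arm.observe(); print(s)
E
python3 a.py
```

```text
top cam [ 0.56541554 -0.09292387  0.        ]
key_hook 0.71 [233.4, 312.6] 380 (np.int64(300), np.int64(329), np.int64(203), np.int64(255)) [ 0.478 -0.072  0.01 ]
staple 0.75 [186.3, 230.2] 366 (np.int64(221), np.int64(237), np.int64(169), np.int64(200)) [0.605 0.165 0.01 ]
tape_1 0.56 [231.5, 404.9] 258 (np.int64(399), np.int64(420), np.int64(227), np.int64(246)) [ 0.465 -0.344  0.01 ]
tape_1 0.31 [235.5, 381.1] 200 (np.int64(368), np.int64(386), np.int64(230), np.int64(246)) [ 0.459 -0.253  0.01 ]
screw_tub 0.82 [158.3, 330.1] 374 (np.int64(324), np.int64(344), np.int64(151), np.int64(173)) [ 0.674 -0.13   0.01 ]
screw_tub 0.31 [234.3, 310.7] 223 (np.int64(302), np.int64(328), np.int64(204), np.int64(253)) [ 0.469 -0.069  0.01 ]
lens_tube_b 0.72 [230.4, 314.3] 401 (np.int64(300), np.int64(329), np.int64(202), np.int64(256)) [ 0.483 -0.075  0.01 ]
lens_tube_b 0.54 [168.4, 296.3] 85 (np.int64(291), np.int64(300), np.int64(162), np.int64(171)) [ 0.659 -0.022  0.01 ]
objective_a 0.47 [159.9, 312.5] 122 (np.int64(306), np.int64(317), np.int64(155), np.int64(167)) [ 0.675 -0.067  0.01 ]

[... 1564 characters left out ...]
k': 0.9, 'joint_positions': array([-1.51727253e+00,  1.80741492e-01,  1.60697015e+00,  2.06720800e-05,
        1.35377730e+00, -2.06299944e-01]), 'qd': array([ 1.43559270e-03,  1.75425736e-03,  8.44157882e-05,  2.43589509e-03,
        1.89447052e-03, -1.68992398e-03]), 'joint_torque': array([-9.90218068e-04, -4.44839537e+01, -3.51687741e+01, -3.32519321e-04,
        5.42962935e-04,  3.50726509e-06]), 'ee_pos': array([ 0.14774898, -0.55573705,  0.23133584]), 'eef_rot': array([3.14148701e+00, 1.48437605e-06, 2.59819294e-01]), 'force': array([-0.23318979,  0.2787086 ,  0.69483816]), 'ft_torque': array([-0.01407153,  0.04815976,  0.00267909]), 'finger_force': 0.0, 'opening': 0.08529552396369626}
```

```bash
python3 - <<'E'
from h import *
p=optics.read_camera("top"); save(p,"top1.png",(150,265,200,350),5)
p=optics.read_camera("scene"); save(p,"sc1.png",(170,270,220,375),5)
E
```

```text
(no output)
```

View pics/top1.png

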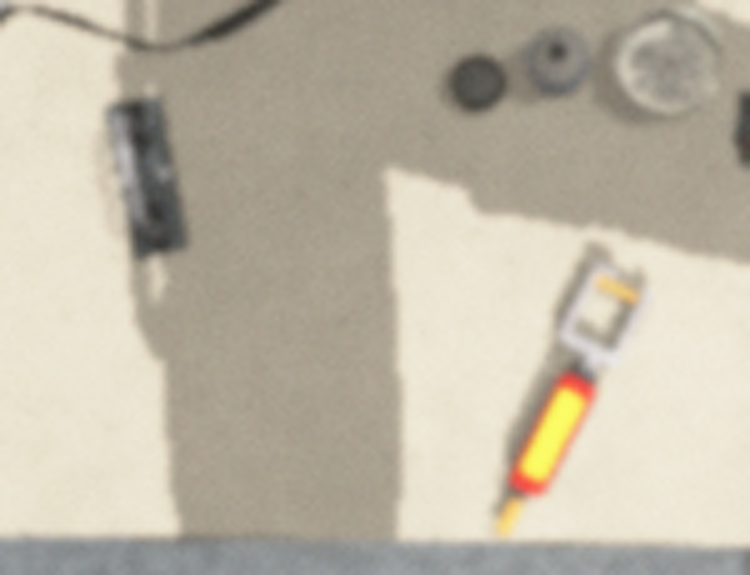

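View pics/sc1.png

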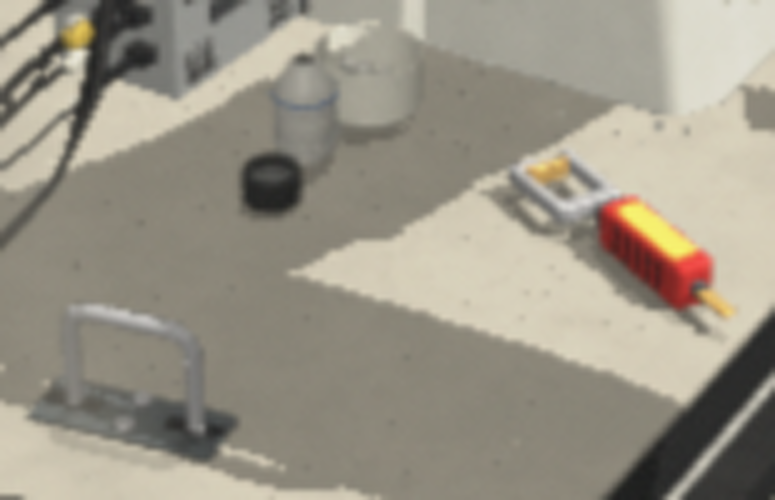

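```bash
python3 - <<'E'
from h import *
T=optics.read_camera("top"); S=optics.read_camera("scene")
for p,n in((T,"top"),(S,"scene")):
    R=cv2.Rodrigues(np.array(p["rvec"],float))[0]; print(n,"campos",(-R.T@np.array(p["tvec"],float).ravel()).round(3))
    h=cv2.cvtColor(p["color"],cv2.COLOR_RGB2HSV); H,Sa,V=[h[:,:,i].astype(int) for i in range(3)]
    for nm,m in (("yellow",(H>20)&(H<38)&(Sa>130)&(V>150)),("redyel",((H<38)|(H>170))&(Sa>130)&(V>100)),("brass",(H>10)&(H<26)&(Sa>90)&(V>120))):
        m=m.astype(np.uint8); k,l,st,c=cv2.connectedComponentsWithStats(m)
        for i in range(1,k):
            if st[i,4]<8 or not(280<c[i][0]<380): continue
            v,u=np.nonzero(l==i); W=np.array([ray(p,(a,b),.026 if nm!="brass" else .013)[:2] for a,b in zip(u,v)])
            w,e=np.linalg.eigh(np.cov(W.T)); d=e[:,1]*np.sign(e[0,1])
            q=(W-W.mean(0))@d
            print(nm,st[i,4],c[i].round(1),W.mean(0).round(4),"yaw",np.arctan2(d[1],d[0]).round(3),"len",np.ptp(q).round(3))
def f(p,o,z,pts):
    for x,y in pts: print((x,y),ray(p,(o[0]+x/5-.4,o[1]+y/5-.4),z).round(4))
print("top plate");f(T,(200,150),.004,[(110,105),(160,98),(187,247),(135,257)])
print("scene plate");f(S,(220,170),.004,[(32,412),(65,382),(238,424),(207,456)])
print("scene legs base");f(S,(220,170),.004,[(75,402),(197,432)])
print("bar ends top");f(S,(220,170),.056,[(70,315),(195,345)])
print("top hook: mouth mid, base, nose, boss");f(T,(200,150),.013,[(619,265),(590,350),(598,258),(640,280)])
E
```

```text
top campos [ 0.465 -0.064  1.225]
yellow 100 [310.2 236.3] [ 0.4621 -0.0663] yaw -0.466 len 0.049
redyel 17 [297.1  84.6] [ 0.8926 -0.0235] yaw 1.288 len 0.013
redyel 177 [309.7 236.3] [ 0.4623 -0.065 ] yaw -0.467 len 0.069
brass 18 [323.3 207.8] [ 0.5425 -0.1021] yaw 1.076 len 0.02
brass 79 [309.9 236.4] [ 0.4619 -0.0655] yaw -0.43 len 0.055
brass 20 [301.4 252.4] [ 0.4172 -0.0424] yaw -0.391 len 0.021
scene campos [-0.001  0.896  0.72 ]
yellow 8 [299.5  37.8] [ 1.4779 -1.4206] yaw -1.204 len 0.024
yellow 57 [350.8 215.6] [ 0.4599 -0.064 ] yaw -0.462 len 0.048
redyel 45 [297.2  39.1] [ 1.4725 -1.3902] yaw -1.102 len 0.101
redyel 10 [329.5 203.9] [ 0.5305 -0.0822] yaw 1.241 len 0.014
redyel 228 [351.  219.7] [ 0.4513 -0.0483] yaw -0.618 len 0.099
brass 17 [299.2  37.9] [ 1.5048 -1.4596] yaw -1.198 len 0.046
brass 26 [329.7 203.7] [ 0.5407 -0.1018] yaw 1.269 len 0.023
brass 30 [351.6 217. ] [ 0.4639 -0.0773] yaw -0.305 len 0.051
brass 21 [362.2 229.9] [ 0.4164 -0.0415] yaw -0.384 len 0.022
top plate
(110, 105) [0.6456 0.1887 0.004 ]
(160, 98) [0.65   0.1603 0.004 ]
(187, 247) [0.5649 0.1426 0.004 ]
(135, 257) [0.5588 0.1719 0.004 ]
scene plate
(32, 412) [0.6415 0.193  0.004 ]
(65, 382) [0.6433 0.1673 0.004 ]
(238, 424) [0.5583 0.15   0.004 ]
(207, 456) [0.5563 0.1761 0.004 ]
scene legs base
(75, 402) [0.6299 0.1767 0.004 ]
(197, 432) [0.5703 0.1646 0.004 ]
bar ends top
(70, 315) [0.6259 0.1804 0.056 ]
(195, 345) [0.5661 0.1686 0.056 ]
top hook: mouth mid, base, nose, boss
(619, 265) [ 0.5571 -0.1023  0.013 ]
(590, 350) [ 0.5091 -0.0865  0.013 ]
(598, 258) [ 0.5609 -0.0904  0.013 ]
(640, 280) [ 0.5488 -0.1142  0.013 ]
```

Top crop: the key's grip is at pixel (310,236) with its hook pointing up and right. The staple plate is at (230,186), with its near end at the bottom. The scene crop shows the near leg's base at pixel (259,256). Key origin is about (0.461, -0.065) at yaw -0.465. The staple leg is about (0.569, 0.165) at yaw 0.20.

```bash
python3 -m handwheel '0 0 0.181 0 0 0 1; 0 0 0.181 0 0 0 1; 0 0 0.181 0 0 0 1; 0 0 0.181 0 0 0 1; 0 0 0 0.6 -5.8 0 1; 0 0 0 0.6 -5.8 0 1; 0 0 0 0.6 -5.8 0 1; 0 0 0 0.6 -5.8 0 1' 80; python3 -m handwheel '0 0 0 0.6 -5.8 0 1; 0 0 0 0.6 -5.8 0 1; 0 0 0 0.6 -5.8 0 1; 0 0 0 0.6 -5.8 0 1; 0 0 0 0.6 -5.8 0 1; 0 0 0 0.6 -5.8 0 1; 0 0 0 0 0 0 1'
```

```text
clock: 2.1
ee_pos: [0.2738, -0.3575, 0.2315]
eef_rot: [3.141, -0.001, -0.465]
force: [1.0, -0.4, 0.5]
opening: 0.0853
finger_force: 0.0
clock: 2.98
ee_pos: [0.4623, -0.0605, 0.2314]
eef_rot: [-3.141, -0.0, -0.458]
force: [-0.3, 0.4, -0.6]
opening: 0.0853
finger_force: 0.0
```

```bash
python3 -m handwheel '0 0 0 0.1 0.4 5 1; 0 0 0 0 0 5 1; 0 0 0 0 0 5 1; 0 0 0 0 0 4 1; 0 0 0 0 0 2 1; 0 0 0 0 0 1.5 1; 0 0 0 0 0 0 1'; python3 - <<'E'
from h import *
s=arm.observe(); print(s["ee_pos"],s["force"])
p=optics.read_camera("scene"); save(p,"g.png",(150,250,290,420),5)
E
```

```text
clock: 3.85
ee_pos: [0.4594, -0.0683, 0.0057]
eef_rot: [3.141, 0.002, -0.465]
force: [-0.2, 0.0, 0.8]
opening: 0.0853
finger_force: 0.0
[ 0.45944618 -0.06828126  0.00567547] [-0.23310957  0.00097275  0.7547903 ]
```

View pics/g.png

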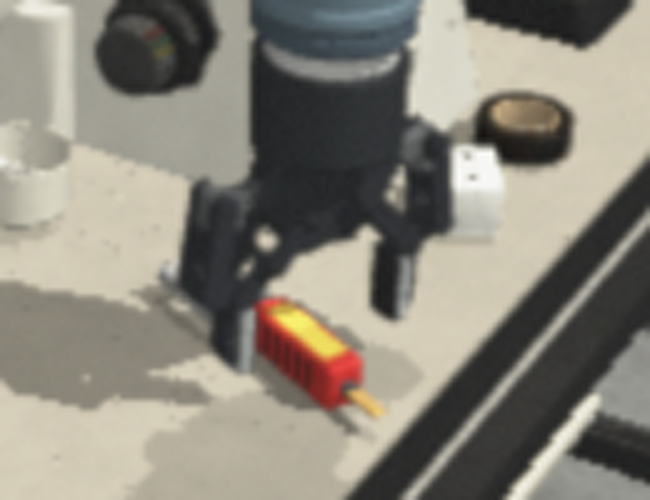

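The grip (crop 310,350) lies between the open fingers and the alu block is clear behind them. Closing now.

```bash
python3 -m handwheel '0 0 0 0 0 0 0; 0 0 0 0 0 0.1 -0.3; 0 0 0 0 0 0 -0.6; 0 0 0 0 0 0 -1; 0 0 0 0 0 0 -1; 0 0 0 0 0 0 -1; 0 0 0 0 0 0 -1' 80; python3 - <<'E'
from h import *
print(arm.observe())
p=optics.read_camera("top"); save(p,"tg.png",(180,270,270,370),6)
E
```

```text
clock: 4.78
ee_pos: [0.4607, -0.0681, 0.006]
eef_rot: [-3.141, -0.001, -0.464]
force: [-1.2, 1.6, 6.0]
opening: 0.0204
finger_force: 78.9
{'clock': 4.775, 'joint_positions': array([-4.02504085e-01,  2.90997326e-01,  2.01439696e+00,  9.07124434e-05,
        8.35297309e-01,  1.63224722e+00]), 'qd': array([-7.87208391e-06,  3.55787171e-05, -2.07799068e-03, -5.66123269e-04,
       -2.05511941e-05,  1.39180367e-03]), 'joint_torque': array([-3.39019541e-01, -3.61321306e+01, -2.26134396e+01, -9.06453934e-02,
       -4.38693920e-01,  1.18686073e-02]), 'ee_pos': array([ 0.46066115, -0.06807034,  0.00596423]), 'eef_rot': array([-3.14147013e+00, -8.95223803e-04, -4.64015866e-01]), 'force': array([-1.17232009,  1.64346886,  6.03135407]), 'ft_torque': array([0.16986066, 0.20010607, 0.04805647]), 'finger_force': 78.91958355903625, 'opening': 0.020408375607339876}
```

```bash
python3 -m handwheel '0 0 0 0 0 -2 -1; 0 0 0 0 0 -2 -1; 0 0 -0.166 0 0 0 -1; 0 0 -0.166 0 0 0 -1; 0 0 -0.166 0 0 0 -1; 0 0 -0.166 0 0 0 -1; 0 0 0 0.7 -3 0 -1; 0 0 0 0.7 -5 0 -1' && python3 -m handwheel '0 0 0 0.7 -5 0 -1; 0 0 0 0.7 -5 0 -1; 0 0 0 0 -2.8 0 -1; 0 0 0 0 0 0 -1; 0 0 0 0 0 0 -1'; cat > m.py <<'E'
from h import *
import sys
s=arm.observe(); z=float(sys.argv[2]); tcp=s["ee_pos"]; yaw=s["eef_rot"][2]; print(tcp,yaw,s["force"])
for n,c in (("top",(150,250,200,310)),("scene",(205,305,190,330))):
    p=optics.read_camera(n); save(p,n+sys.argv[1]+".png",c,5 if n=="top" else 5)
    h=cv2.cvtColor(p["color"],cv2.COLOR_RGB2HSV); H,Sa,V=[h[:,:,i].astype(int) for i in range(3)]
    m=((H>10)&(H<32)&(Sa>90)&(V>110)).astype(np.uint8); k,l,st,c=cv2.connectedComponentsWithStats(m)
    for i in range(1,k):
        W=ray(p,c[i],z+.013)
        if st[i,4]<6 or np.linalg.norm(W[:2]-tcp[:2])>.2: continue
        d=W[:2]-tcp[:2]; print(n,st[i,4],c[i].round(1),"in tool xy(left+):",np.round([d@[np.cos(yaw),np.sin(yaw)],d@[-np.sin(yaw),np.cos(yaw)]],4))
E
python3 m.py A 0.04
```

```text
clock: 5.82
ee_pos: [0.4585, 0.0131, 0.0454]
eef_rot: [3.141, -0.001, 0.197]
force: [-0.3, 0.7, -1.0]
opening: 0.02
finger_force: 78.6
clock: 6.45
ee_pos: [0.4463, 0.141, 0.0452]
eef_rot: [3.141, 0.0, 0.2]
force: [0.7, -0.7, -0.1]
opening: 0.0202
finger_force: 78.6
[0.44629243 0.1409935  0.04517968] 0.20019816904571086 [ 0.685585   -0.66010541 -0.09351124]
top 20 [225.5 209.5] in tool xy(left+): [0.0886 0.0063]
scene 19 [273.3 243.5] in tool xy(left+): [0.0876 0.0044]
scene 46 [320.  248.6] in tool xy(left+): [-0.0124 -0.0153]
scene 28 [335.8 257.4] in tool xy(left+): [-0.0532  0.0014]
```

```bash
python3 -m handwheel '0 0 0 0 0 1.8 -1; 0 0 0 0 0 1.2 -1; 0 0 0 0 0 0.8 -1; 0 0 0 0 0 0 -1'; python3 m.py B 0.001
```

```text
clock: 7.05
ee_pos: [0.4462, 0.1412, 0.0069]
eef_rot: [-3.141, 0.001, 0.199]
force: [0.3, -0.1, -1.4]
opening: 0.0202
finger_force: 78.8
[0.4462268  0.14115256 0.00691922] 0.1992393619165702 [ 0.25390372 -0.05751957 -1.39241724]
top 18 [228.6 210.1] in tool xy(left+): [0.089 0.005]
scene 21 [273.7 257.4] in tool xy(left+): [0.0883 0.003 ]
scene 46 [319.7 263. ] in tool xy(left+): [-0.0128 -0.0153]
scene 34 [335.6 271.8] in tool xy(left+): [-0.0541  0.0004]
```

View pics/topB.png

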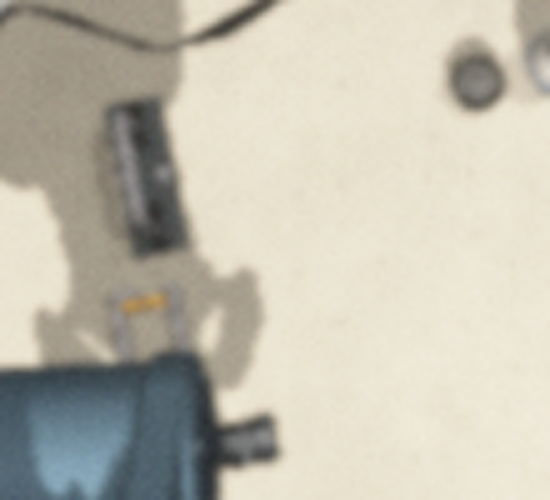

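View pics/sceneB.png

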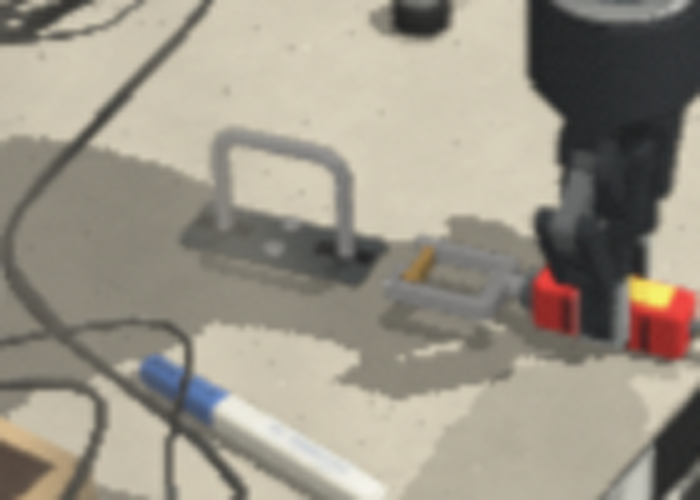

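Scene crop: near leg at about (345,245), with the hook mouth facing it at (390-430, 240-285). Top crop: the mouth ends are at (113,295) and (178,295), and the plate's near end is at (135-187, 250). I'll compute the lateral offset.

```bash
python3 - <<'E'
from h import *
s=arm.observe(); t=s["ee_pos"]; y=s["eef_rot"][2]; C=np.array([[np.cos(y),np.sin(y)],[-np.sin(y),np.cos(y)]])
S=optics.read_camera("scene"); T=optics.read_camera("top")
def q(n,p,o,x,yv,z): print(n,(C@(ray(p,(o[0]+x/5-.4,o[1]+yv/5-.4),z)-t)[:2]*1000).round(1))
so=(190,205); to=(200,150)
q("S leg z13",S,so,346,242,.013); q("S leg base",S,so,346,258,.004); q("S leg z46",S,so,344,185,.046)
q("S far leg base",S,so,225,228,.004); 
q("S nose-tip(near, upper)",S,so,420,240,.018); q("S boss-tip",S,so,390,288,.018)
for n,a in (("pl",(180,245)),("pl",(215,207)),("pr",(387,242)),("pr",(360,283))): q("S "+n,S,so,*a,.004)
q("T boss tip",T,to,115,292,.018); q("T nose tip",T,to,178,290,.018)
for a in ((110,105),(160,98),(187,247),(135,257)): q("T plate",T,to,*a,.004)
q("T bar near",T,to,142,235,.056);q("T bar far",T,to,120,110,.060)
# leg columns in scene, sub-pixel: darker-vs-bg profile
g=cv2.cvtColor(S["color"],cv2.COLOR_RGB2GRAY)
for r in range(238,254,3): print(r,g[r,252:266])
for X in ([.098,-.011],[.098,.011]):
    w=np.r_[t[:2]+C.T@np.array(X),.018]
    print(X,"S",((px(S,w)-so)*5+2).round(),"T",((px(T,w)-to)*5+2).round())
E
```

```text
S leg z13 [125.7  -1. ]
S leg base [126.   -0.9]
S leg z46 [124.6   0.9]
S far leg base [186.5  -1.1]
S nose-tip(near, upper) [92.9 -8.4]
S boss-tip [91.4 27.5]
S pl [199.4  17.5]
S pl [198.  -13.6]
S pr [113.8 -18.3]
S pr [112.7  13.1]
T boss tip [97.3 19.6]
T nose tip [ 91.8 -15.2]
T plate [204.5   6.9]
T plate [203.2 -21.8]
T plate [116.3 -22.2]
T plate [116.2   7.7]
T bar near [121.4  -7.1]
T bar far [190.4  -7.7]
238 [196 192 179 147 130 129 131 159 199 205 206 204 204 202]
241 [206 205 204 202 182 131 123 123 154 201 206 205 203 201]
244 [203 204 203 202 183 136 124 125 157 198 202 202 200 202]
247 [201 203 201 198 185 146 123 121 148 196 201 201 201 201]
250 [105 118 130 134 132 125 121 121 146 191 199 201 200 200]
253 [ 78  69  61  61  67  92 117 119 102  79  78  82  83  89]
[0.098, -0.011] S [412. 234.] T [169. 281.]
[0.098, 0.011] S [392. 263.] T [130. 288.]
```

```bash
python3 - <<'E'
from h import *
s=arm.observe(); t=s["ee_pos"]; y=s["eef_rot"][2]; C=np.array([[np.cos(y),np.sin(y)],[-np.sin(y),np.cos(y)]])
out=[]
for n,c in (("scene",(235,275,225,295)),("top",(165,220,215,245))):
    p=optics.read_camera(n); k=8
    a,b,cc,d=c; im=cv2.resize(p["color"][a:b,cc:d,::-1],None,fx=k,fy=k,interpolation=cv2.INTER_CUBIC)
    def P(x,yy,z,ly=0,o=None): 
        w=np.r_[t[:2]+C.T@np.array([x,yy])/1000,z/1000]; u=px(p,w); return tuple(int(v) for v in ((u-(cc,a)+.5)*k))
    def poly(pts,z,col): cv2.polylines(im,[np.array([P(*q,z) for q in pts])],True,col,1)
    poly([(57,-14),(98,-14),(98,-8),(57,-8)],18,(0,0,255))
    poly([(86.5,-8),(86.5,15),(91.5,15),(91.5,-8)],18,(0,0,255))
    for ly,col in ((-1,(0,200,0)),(-7,(255,0,0))):
        lx=126+(-1-ly)*.5; ox=lx-2   # same scene line
        poly([(ox-15,ly-16),(ox+75,ly-16),(ox+75,ly+16),(ox-15,ly+16)],4,col)
        cv2.polylines(im,[np.array([P(lx,ly,4),P(lx,ly,56),P(lx+60,ly,56),P(lx+60,ly,4)])],False,col,1)
    out.append(im)
h=max(i.shape[0] for i in out)
cv2.imwrite("pics/ov.png",np.hstack([cv2.copyMakeBorder(i,0,h-i.shape[0],0,0,0) for i in out]))
E
python3 -c "
import cv2;print(cv2.imread('pics/ov.png').shape)"
```

```text
(440, 800, 3)
```

View pics/ov.png

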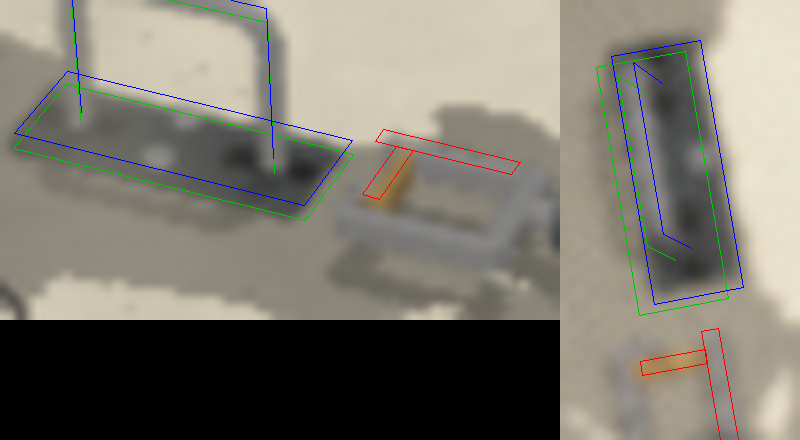

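The overlay shows the scene camera reading about 1 px low, for the hook as well. Corrected for that, both views put the leg at y ≈ -5 mm in the key frame and about 128 mm ahead of the TCP. Shifting 5 mm sideways and approaching.

```bash
python3 -m handwheel '0 0 0 0 0.5 0 -1; 0 0 0 1.2 0 0 -1; 0 0 0 0 0 0 -1; 0 0 0 0 0 0 -1'; python3 - <<'E'
from h import *
s=arm.observe(); t=s["ee_pos"]; y=s["eef_rot"][2]; C=np.array([[np.cos(y),np.sin(y)],[-np.sin(y),np.cos(y)]]); print(t,y,s["force"])
out=[]
for n,c in (("scene",(235,275,225,290)),("top",(165,210,215,242))):
    p=optics.read_camera(n); k=8
    a,b,cc,d=c; im=cv2.resize(p["color"][a:b,cc:d,::-1],None,fx=k,fy=k,interpolation=cv2.INTER_CUBIC)
    def P(x,yy,z): 
        u=px(p,np.r_[t[:2]+C.T@np.array([x,yy])/1000,z/1000]); return tuple(int(v) for v in ((u-(cc,a)+.5)*k))
    poly=lambda pts,z,col: cv2.polylines(im,[np.array([P(*q,z) for q in pts])],True,col,1)
    poly([(57,-14),(98,-14),(98,-8),(57,-8)],18,(0,0,255))
    ly,lx,ox=0,116,114
    poly([(ox-15,ly-16),(ox+75,ly-16),(ox+75,ly+16),(ox-15,ly+16)],4,(0,200,0))
    cv2.polylines(im,[np.array([P(lx,ly,13),P(lx,ly,56),P(lx+60,ly,56),P(lx+60,ly,13)])],False,(0,200,0),1)
    out.append(im)
h=max(i.shape[0] for i in out)
cv2.imwrite("pics/ov2.png",np.hstack([cv2.copyMakeBorder(i,0,h-i.shape[0],0,0,0) for i in out]))
E
```

```text
clock: 7.85
ee_pos: [0.4591, 0.139, 0.0072]
eef_rot: [-3.142, 0.0, 0.2]
force: [0.5, -0.1, -2.4]
opening: 0.0203
finger_force: 78.7
[0.45908537 0.13895811 0.00719808] 0.1998538407867012 [ 0.54336761 -0.05427535 -2.39632662]
```

View pics/ov2.png

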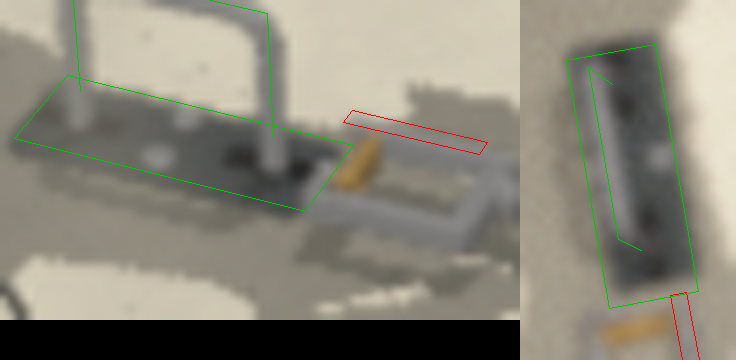

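Both views now show the leg close to the middle of the mouth, within about 1-2 mm. The top bar is at about (610,150), and the hook overlay fits. Advancing in small steps and watching the force.

```bash
python3 -m handwheel '0 0 0 0.7 0 0 -1; 0 0 0 0.3 0 0 -1; 0 0 0 0.2 0 0 -1; 0 0 0 0 0 0 -1'; python3 -m handwheel '0 0 0 0.2 0 0 -1; 0 0 0 0.2 0 0 -1; 0 0 0 0 0 0 -1';python3 -m handwheel '0 0 0 0.2 0 0 -1; 0 0 0 0.2 0 0 -1; 0 0 0 0 0 0 -1'
```

```text
clock: 8.45
ee_pos: [0.471, 0.1413, 0.0073]
eef_rot: [-3.142, -0.0, 0.2]
force: [-0.2, 0.1, -1.8]
opening: 0.0205
finger_force: 78.7
clock: 8.82
ee_pos: [0.475, 0.1421, 0.0074]
eef_rot: [3.142, -0.0, 0.2]
force: [-0.6, -0.9, -1.7]
opening: 0.0203
finger_force: 78.7
clock: 9.2
ee_pos: [0.4789, 0.1429, 0.0074]
eef_rot: [3.142, -0.0, 0.2]
force: [0.5, 1.2, -1.3]
opening: 0.0204
finger_force: 78.7
```

```bash
for i in 1 ; do python3 -m handwheel '0 0 0 0.2 0 0 -1; 0 0 0 0.2 0 0 -1; 0 0 0 0 0 0 -1'; done; python3 -m handwheel '0 0 0 0.2 0 0 -1; 0 0 0 0.1 0 0 -1; 0 0 0 0 0 0 -1'
```

```text
clock: 9.57
ee_pos: [0.4825, 0.1437, 0.0072]
eef_rot: [-3.142, 0.0, 0.2]
force: [-1.1, -0.4, -1.3]
opening: 0.0205
finger_force: 78.7
clock: 9.95
ee_pos: [0.4848, 0.1443, 0.007]
eef_rot: [-3.141, 0.001, 0.2]
force: [-4.5, -0.6, 1.1]
opening: 0.0205
finger_force: 78.8
```

```bash
python3 -m handwheel '0 0 0 0.2 0 0 -1; 0 0 0 0.1 0 0 -1; 0 0 0 0 0 0 -1'; cat > l.py <<'E'
from h import *
import sys
s=arm.observe(); t=s["ee_pos"]; y=s["eef_rot"][2]; C=np.array([[np.cos(y),np.sin(y)],[-np.sin(y),np.cos(y)]]); print(s["force"])
p=optics.read_camera("scene"); g=cv2.cvtColor(p["color"],cv2.COLOR_RGB2GRAY).astype(float)
# leg column (dark on bright) at rows 238-248 near 258; far leg
for r in (240,243,246):
    w=np.clip(190-g[r,250:268],0,None); u=250+(w*np.arange(18)).sum()/w.sum(); print(r,u.round(2),end=" ")
print(); h=cv2.cvtColor(p["color"],cv2.COLOR_RGB2HSV); m=(h[:,:,0]>10)&(h[:,:,0]<30)&(h[:,:,1]>90)&(h[:,:,2]>100); m[:,:230]=0; m[:,300:]=0; m[:235]=0; m[285:]=0
v,u=np.nonzero(m); print("gate px",len(u),u.mean().round(1),v.mean().round(1))
save(p,sys.argv[1],(220,285,220,300),8)
E
python3 l.py L1.png
```

```text
clock: 10.32
ee_pos: [0.4881, 0.1449, 0.0071]
eef_rot: [-3.141, 0.001, 0.2]
force: [-5.2, -0.8, -1.0]
opening: 0.0202
finger_force: 78.8
[-5.20333268 -0.76392822 -1.01267902]
240 256.9 243 260.34 246 261.34 
gate px 36 269.6 254.1
```

View pics/L1.png

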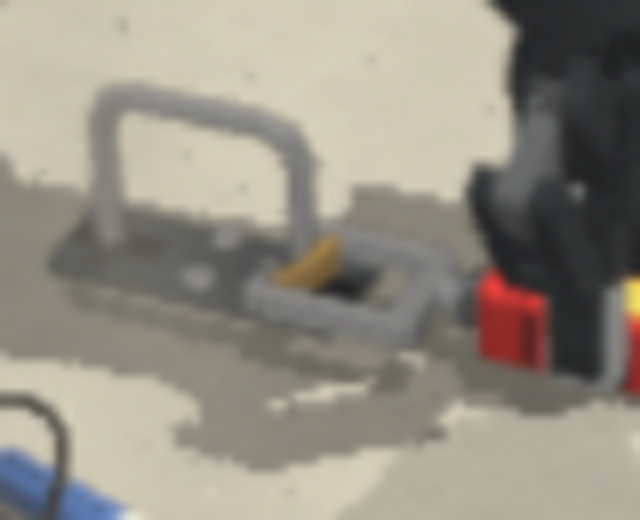

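The leg (crop 305,235) stands in the mouth near the nose prong, and the gate (310,262) has started to swing. Continuing.

```bash
python3 -m handwheel '0 0 0 0.2 0 0 -1; 0 0 0 0.1 0 0 -1; 0 0 0 0 0 0 -1'; python3 -m handwheel '0 0 0 0.2 0 0 -1;  0 0 0 0 0 0 -1'
```

```text
clock: 10.75
ee_pos: [0.4907, 0.1453, 0.007]
eef_rot: [3.142, 0.002, 0.2]
force: [-5.7, -1.5, 0.2]
opening: 0.0206
finger_force: 78.9
clock: 11.0
ee_pos: [0.4923, 0.1457, 0.0068]
eef_rot: [-3.141, 0.003, 0.2]
force: [-6.9, -0.6, -0.3]
opening: 0.0203
finger_force: 78.8
```

```bash
for i in 1; do python3 -m handwheel '0 0 0 0.2 0 0 -1; 0 0 0 0.1 0 0 -1; 0 0 0 0 0 0 -1'; done; python3 -m handwheel '0 0 0 0.2 0 0 -1;  0 0 0 0 0 0 -1'; python3 l.py L2.png
```

```text
clock: 11.38
ee_pos: [0.4947, 0.1464, 0.0065]
eef_rot: [-3.141, 0.003, 0.2]
force: [-7.6, -0.3, -1.9]
opening: 0.0203
finger_force: 78.7
clock: 11.62
ee_pos: [0.4965, 0.1469, 0.0064]
eef_rot: [-3.141, 0.004, 0.2]
force: [-6.6, 0.2, -1.4]
opening: 0.0207
finger_force: 78.6
[-6.61868569  0.17934332 -1.37296264]
240 256.9 243 261.13 246 260.73 
gate px 65 275.6 254.9
```

```bash
python3 -m handwheel '0 0 0 0.2 0 0 -1; 0 0 0 0.1 0 0 -1; 0 0 0 0 0 0 -1'; python3 -m handwheel '0 0 0 0.2 0 0 -1;  0 0 0 0.1 0 0 -1;0 0 0 0 0 0 -1'
```

```text
clock: 12.05
ee_pos: [0.4994, 0.1476, 0.0063]
eef_rot: [-3.141, 0.004, 0.2]
force: [-6.6, -0.1, -1.8]
opening: 0.0204
finger_force: 78.6
clock: 12.42
ee_pos: [0.5025, 0.1484, 0.0064]
eef_rot: [-3.141, 0.003, 0.2]
force: [-6.5, 1.5, -2.7]
opening: 0.0206
finger_force: 78.6
```

```bash
python3 -m handwheel '0 0 0 0.2 0 0 -1;  0 0 0 0 0 0 -1'; python3 -m handwheel '0 0 0 0.2 0 0 -1;  0 0 0 0 0 0 -1'; python3 l.py L3.png
```

```text
clock: 12.68
ee_pos: [0.505, 0.1491, 0.0066]
eef_rot: [-3.14, 0.002, 0.2]
force: [-4.5, 2.5, -2.8]
opening: 0.0202
finger_force: 78.6
clock: 12.92
ee_pos: [0.5082, 0.1499, 0.0071]
eef_rot: [-3.14, -0.001, 0.2]
force: [-1.9, 5.8, -2.7]
opening: 0.0202
finger_force: 78.7
[-1.85901484  5.77234431 -2.66171428]
240 256.94 243 260.75 246 258.94 
gate px 78 276.1 254.4
```

```bash
python3 -m handwheel '0 0 0 0.15 0 0 -1;  0 0 0 0 0 0 -1'; python3 l.py L4.png
```

```text
clock: 13.22
ee_pos: [0.5109, 0.1491, 0.0078]
eef_rot: [3.141, -0.002, 0.2]
force: [0.7, -0.2, -2.2]
opening: 0.0206
finger_force: 79.0
[ 0.67783486 -0.23730909 -2.19154924]
240 257.46 243 260.46 246 258.49 
gate px 67 279.0 253.2
```

View pics/L4.png

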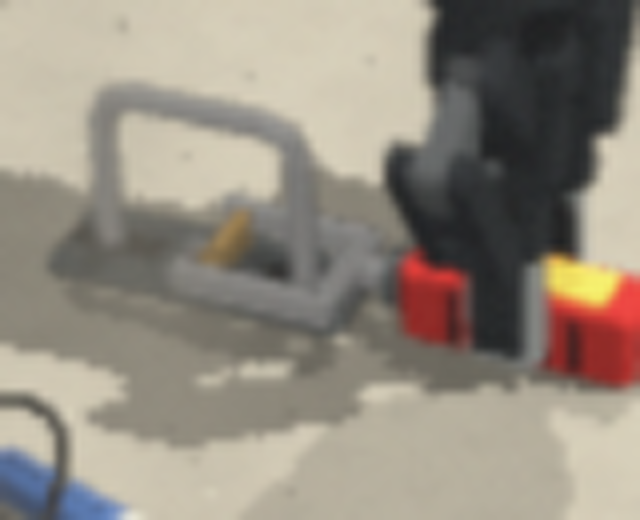

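The gate (crop 230,238) is shut across the mouth and the leg (300,250) is inside the pocket. Now pulling back.

```bash
python3 -m handwheel '0 0 0 -0.4 0 0 -1; 0 0 0 -0.4 0 0 -1; 0 0 0 -0.3 0 0 -1; 0 0 0 0 0 0 -1'; python3 -m handwheel '0 0 0 -0.2 0 0 -1; 0 0 0 0 0 0 -1'; python3 -m handwheel '0 0 0 -0.15 0 0 -1; 0 0 0 0 0 0 -1'
```

```text
clock: 13.78
ee_pos: [0.4984, 0.1469, 0.0073]
eef_rot: [-3.142, 0.0, 0.2]
force: [-0.4, 0.4, -1.4]
opening: 0.0206
finger_force: 79.0
clock: 14.02
ee_pos: [0.4968, 0.1466, 0.0073]
eef_rot: [3.142, -0.0, 0.2]
force: [0.1, -0.5, -1.2]
opening: 0.0203
finger_force: 79.0
clock: 14.28
ee_pos: [0.4956, 0.1463, 0.0074]
eef_rot: [3.142, -0.001, 0.2]
force: [1.9, 0.4, -1.6]
opening: 0.0205
finger_force: 79.0
```

```bash
python3 -m handwheel '0 0 0 -0.15 0 0 -1; 0 0 0 0 0 0 -1'; python3 -m handwheel '0 0 0 -0.15 0 0 -1; 0 0 0 0 0 0 -1'
```

```text
clock: 14.52
ee_pos: [0.4939, 0.1459, 0.0073]
eef_rot: [3.142, -0.0, 0.2]
force: [0.3, -0.6, -1.4]
opening: 0.02
finger_force: 79.0
clock: 14.78
ee_pos: [0.4923, 0.1456, 0.0073]
eef_rot: [3.142, 0.0, 0.2]
force: [0.7, 0.3, -1.4]
opening: 0.0205
finger_force: 79.0
```

```bash
python3 -m handwheel '0 0 0 -0.15 0 0 -1; 0 0 0 0 0 0 -1'
```

```text
clock: 15.02
ee_pos: [0.4908, 0.1453, 0.0073]
eef_rot: [3.142, 0.0, 0.2]
force: [1.1, -0.5, -0.9]
opening: 0.0204
finger_force: 79.0
```

```bash
python3 -m handwheel '0 0 0 -0.15 0 0 -1; 0 0 0 0 0 0 -1'; python3 -m handwheel '0 0 0 -0.15 0 0 -1; 0 0 0 0 0 0 -1'; python3 l.py L5.png
```

```text
clock: 15.28
ee_pos: [0.4893, 0.145, 0.0073]
eef_rot: [3.142, 0.0, 0.2]
force: [0.5, -1.2, -1.9]
opening: 0.0202
finger_force: 79.0
clock: 15.52
ee_pos: [0.4878, 0.1448, 0.0073]
eef_rot: [-3.142, 0.0, 0.2]
force: [0.6, -0.9, -0.7]
opening: 0.0204
finger_force: 79.0
[ 0.59479865 -0.88535397 -0.73279758]
240 260.14 243 262.55 246 262.71 
gate px 27 272.5 254.2
```

```bash
python3 -m handwheel '0 0 0 -0.15 0 0 -1; 0 0 0 0 0 0 -1'; python3 -m handwheel '0 0 0 -0.15 0 0 -1; 0 0 0 0 0 0 -1'
```

```text
clock: 15.82
ee_pos: [0.4867, 0.1445, 0.0074]
eef_rot: [-3.142, -0.0, 0.2]
force: [2.6, 0.5, -3.5]
opening: 0.0202
finger_force: 78.9
clock: 16.08
ee_pos: [0.4866, 0.1444, 0.0077]
eef_rot: [3.141, -0.003, 0.2]
force: [7.4, 1.5, -4.8]
opening: 0.0204
finger_force: 78.5
```

```bash
python3 -m handwheel '0 0 0 -0.15 0 0 -1; 0 0 0 0 0 0 -1'
```

```text
clock: 16.32
ee_pos: [0.4864, 0.1443, 0.008]
eef_rot: [3.141, -0.006, 0.2]
force: [11.5, 3.2, -8.2]
opening: 0.0206
finger_force: 78.5
```

Pull is about 12 N with the leg against the gate. Hold briefly, then relax, lower and release.

```bash
python3 -m handwheel '0 0 0 0 0 0 -1; 0 0 0 0 0 0 -1'; python3 -m handwheel '0 0 0 0.2 0 0 -1; 0 0 0 0.2 0 0 -1; 0 0 0 0.2 0 0 -1; 0 0 0 0 0 0 -1'
```

```text
clock: 16.58
ee_pos: [0.4864, 0.1443, 0.008]
eef_rot: [3.141, -0.006, 0.2]
force: [11.8, 2.5, -8.0]
opening: 0.0202
finger_force: 78.5
clock: 17.08
ee_pos: [0.4889, 0.1451, 0.007]
eef_rot: [-3.141, 0.001, 0.2]
force: [0.0, 1.0, -1.0]
opening: 0.0206
finger_force: 79.4
```

Relaxed. Lower about 1 mm to the table, then open gently.

```bash
python3 -m handwheel '0 0 0 0 0 0.1 -1; 0 0 0 0 0 0 -1; 0 0 0 0 0 0 -0.4; 0 0 0 0 0 0 -0.2; 0 0 0 0 0 0 0; 0 0 0 0 0 0 0.2; 0 0 0 0 0 0 0.2;0 0 0 0 0 0 0.2'; python3 -m handwheel '0 0 0 0 0 -1 0.2; 0 0 0 0 0 -3 0.2; 0 0 0 0 0 -4 0.2; 0 0 0 0 0 -4 0.2; 0 0 0 -4 0 -4 0.2; 0 0 0 -4 0 -4 0.2; 0 0 0 0 0 0 0.2; 0 0 0 0 0 0 0.2'; python3 - <<'E'
from h import *
p=optics.read_camera("scene"); save(p,"fin.png",(195,295,210,340),6)
E
```

```text
clock: 18.08
ee_pos: [0.4895, 0.1451, 0.0063]
eef_rot: [-3.142, -0.0, 0.2]
force: [-0.2, 0.2, -0.2]
opening: 0.0516
finger_force: 0.0
clock: 19.08
ee_pos: [0.4113, 0.1292, 0.2067]
eef_rot: [3.141, -0.002, 0.2]
force: [-0.2, -0.2, -0.4]
opening: 0.0515
finger_force: 0.0
```

View pics/fin.png

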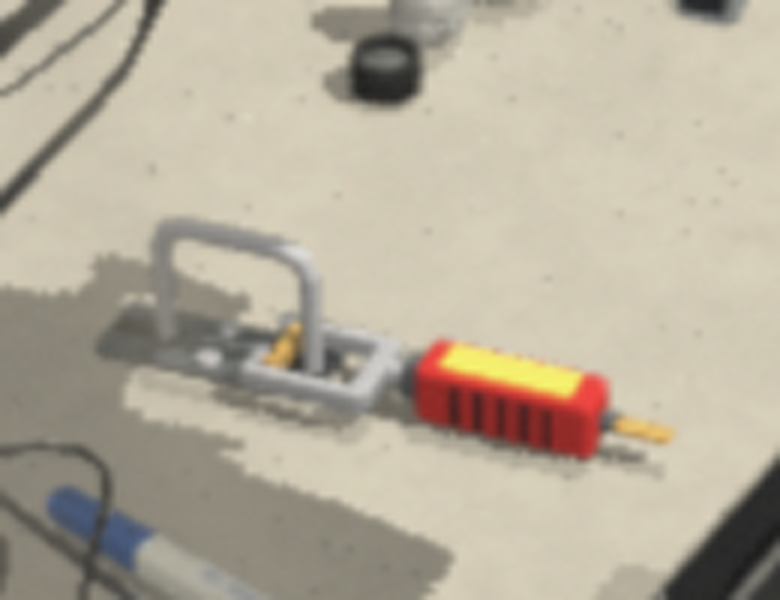

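The key lies flat and clipped on. The leg (crop 313,330) is behind the shut gate (285,345), and the gripper is clear.

```bash
python3 -c "
from bench import arm
print(arm.finish_job())"
```

```text
the job is handed in; nothing more can be done
None
```

The key is clipped onto the nearer leg with the gate snapped shut behind it. It held a pull of about 12 N, was let go lying flat on the table, and the job is handed in; no verdict came back.

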